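# Square up specimen boxes against a stop with a straightedge

### The arm

A 7-joint arm with a two-finger parallel gripper is mounted at the origin on a cart in front of the work surface, level with it; the furniture and walls round the work are solid. World frame = base frame: x ahead of the robot, y to its left, z up, the work surface at z = 0. Lengths are in m, angles in rad, forces in N, time in s.
With the tool pointing down it reaches from about 0.425 to 0.95 m from the base axis. Payload 16.7 kg.
Tool frame: the origin (TCP) lies midway between the tips of the shut fingers; the grasp point (between the pads) lies 19 mm behind it; z points along the fingers, y is the line along which they close (so a half turn about z gives the same grasp; the last joint's range is limited). The gripper opens to 94 mm and grips with 3 to 60 N. Pads are 16 mm wide; open, the fingers measure 119 mm over their backs; the gripper's body (75 mm by 177 mm) begins 78 mm behind the grasp point.
Start: joints at [-1.437, 0.426, 0.074, 1.606, -0.034, 1.111, -0.067], TCP at [0.189, 0.648, 0.205] pointing down, gripper open.
Joint ranges: [-2.85, 2.85], [-0.5, 2.14], [-1.23, 1.37], [0.21, 2.46], [-1.02, 4.16], [0.16, 2.05], [-2.73, 2.73]. Speed limits (rad/s): [1.89, 1.89, 2.39, 2.39, 3.01, 3.01, 3.01].

### API

Orientations are given as a rotation vector (axis times angle).
In Python, from workcell import env gives the robot as it stands.
- The arm moves only by the tool jog_arm, never from a script. Its argument "series" is a list of rows, each a list of 3 entries, a list of its own where there are three numbers: the turn, a rotation vector about the tool's x, y, z in degrees, then the shift along the tool's x, y, z in mm, then the closure, from 0 (fully open) to 1 (shut). A call has 1 to 5 rows; each row is the pose to reach, as a shift and turn from the pose commanded when the call began, along the tool's axes at that moment; what a row does not reach only later rows make up. A row lasts 1/12 s, in which the tool goes at most 41.7 mm and 7.16 degrees, less where a joint would pass 70% of its speed; a pose out of reach is approached as far as the arm can. A call with a gripper value outside its range is refused whole. The fingers move at their own pace and stop on an object; the grip force is fixed at half the most. Time passes only in rows, so rows that repeat a pose let the fingers close. It gives the time, the measured TCP pose, the force, the opening and the grip force at its end, in the units of the state.
- env.get_state(): the state, without advancing time (a new reading comes with each control period).
- env.grab_frame(name): name is "scene" or "top" or "wrist"; returns (picture, depth): 420x560x3 uint8, blue, green, red; 420x560 float32, m along the optical axis (not along the pixel's ray), 0 where there is no reading.
- env.camera_model(name): a dict with "fx", "fy", "cx", "cy" (pixels), "k1" (the pictures are not rectified: a ray, as slopes to the right and down, at radius r is drawn at 1 + k1 r^2 times it, then the intrinsics apply), "xyz" and "orientation" of the camera in the world. Camera axes: x right, y up, looking along -z (the intrinsics and any distortion apply to the point x, -y, -z); pixel columns grow to the right and rows downward; lengths in m; the calibration is good to about 2 mm. A picture is of the moment at which its call begins: read the wrist's pose just before it. camera_model takes no time and is no camera call; for the wrist camera it gives the pose at the moment of the call.
- env.job_done(): hands the job in; it is judged then, once.
Trained networks look in the newest picture that a camera, given by its name, has taken for a name from the list of things; names that differ only in an ending like _2 or _b are one class to them, and where a whole thing is asked for, a point or a joint stands for the part that bears it (a point fixed in the world has none). Each returns a list of dicts, best first, with "score" (0 to 1); they miss things now and then, are a little off and sometimes report something else, mostly with a low value. They report only what shows in the picture. A call takes as long as a camera call.
- env.boxes_of(camera, name): "box" ([left, top, right, bottom] in pixels, round what is visible of it).
- env.regions_of(camera, name): "region" (420x560 bool, what is visible of it) and "box" ([left, top, right, bottom] in pixels, round what is visible of it).
The state is a dict: "time_s": time; "joints": joint angles; "dq": joint speeds; "joint_torque": joint torques, N m; "position": TCP position; "ee_rot": TCP orientation; "wrist_force": force on the tool from outside, world axes, zero at the start; "ft_torque": the same for the moment, N m; "finger_gap": finger opening in m; "grasp_force": force on a finger pad.
Only numpy, scipy, OpenCV 4.12 (cv2) and the standard library are available. Lean on these libraries where they do the work, as an engineer would, in place of code of your own. Each camera call takes 0.05 s, during which the arm holds its last target. There are 200 camera calls.

### The job

Pick up the straightedge from its blue mat by its black rib and use it to push all three specimen boxes together, as one group, up to the dark stop bar, so that they lie flush and square against its face. Gather all three against the straightedge before any of them reaches the bar, move the boxes with the straightedge only (the gripper must not touch them) and disturb nothing else. Then lay the straightedge back flat on its mat, along the mat.

Things in the scene. Friction and masses are not known exactly. Their poses are not given: they have to be found in the camera images.
- straightedge: steel bar 210 mm long (its x), 44 mm wide (its y), 14 mm high, with a black rib on the middle of its top, 60 mm long, 14 mm thick (y), 38 mm tall (whole height 52 mm); 350 g, both long sides alike. Starts lying on the mat. Origin: centre of its underside, z up. With the fingertips over 20 mm above its underside the fingers pass above the 18 mm boxes.
- mat: thin blue mat fixed on the table, 250 mm (its x) by 90 mm (its y), 2 mm thick. Origin: centre of its underside, on the table; z up. Beyond the mat and the boxes, from x = 0.66 m on, stands a fixed black desktop computer, 93 mm high: keep the straightedge clear of it.
- stop_bar: dark grey steel bar screwed to the table, fixed; 220 mm long (its x), 20 mm thick, 30 mm high, with a low flange behind. Origin: on the table, middle of the flat face that looks along its -y to the boxes; the bar lies on the +y side. A box at home has its centre at y = -30 mm in this frame, its y axis square to the face. Boxes start with centres at y -175 to -110 mm, about 60 mm apart along x.
- box_red: flat specimen box, 40 mm (its x) by 60 mm (its y) by 18 mm high, 90 g, grey with a red lid and a white paper label, lying on the table. Origin: centre of its underside. Its 60 mm length points at the stop bar within about 15 degrees at the start.
- box_green: flat specimen box, 40 mm (its x) by 60 mm (its y) by 18 mm high, 90 g, grey with a green lid and a white paper label, lying on the table. Origin: centre of its underside. Its 60 mm length points at the stop bar within about 15 degrees at the start.
- box_yellow: flat specimen box, 40 mm (its x) by 60 mm (its y) by 18 mm high, 90 g, grey with a yellow lid and a white paper label, lying on the table. Origin: centre of its underside. Its 60 mm length points at the stop bar within about 15 degrees at the start.
- swab_jar: clear jar of cotton swabs, 44 mm across, 73 mm high, a bystander behind the stop bar. Origin: centre of its underside.
- dropper_bottle: white dropper bottle with a red tip, 34 mm across, 92 mm high, a bystander behind the stop bar. Origin: centre of its underside.
- stapler: small blue and black stapler, 28 by 98 by 39 mm high, a bystander behind the stop bar. Origin: centre of its underside.

How it is judged:
By the outcome, as a careful person would: the job done as asked, in the order asked, and still so for the second after the job is handed in, with the robot touching nothing.
It also fails if it takes over 51 s, if anything falls off the work surface, if the arm or the gripper's body presses on something with over 40 N, if the wrist force passes 120 N, or if a joint passes its speed limit or range.

## Working session

There is one attempt and no reset: what is moved stays moved. The work goes in short steps, Python scripts to look and compute and a tool call to move; the robot and the scene stay as the last step left them, time stands still between calls to the robot, and variables do not carry over. Pictures are saved under pics/ and viewed, at most 10 in all, crops included, and the job is handed in when it is done.

Besides the shell and the picture viewer there is one more tool, called after "Emit:" by a JSON object that holds its "fn" and its "kwargs", one argument or row to a line. jog_arm: Moves the arm, as the interface text tells. Its arguments: {"type":"object","properties":{"series":{"type":"array","items":{"type":"array"}}},"required":["series"]}

```bash
mkdir -p pics; cat > h.py <<'E'
import numpy as np, cv2
from scipy.spatial.transform import Rotation as R
from workcell import env
def cloud(name):
    s=env.camera_model(name); 
    im,d=env.grab_frame(name)
    h,w=d.shape
    v,u=np.mgrid[:h,:w].astype(float)
    xd=(u-s['cx'])/s['fx']; yd=(v-s['cy'])/s['fy']
    x,y=xd.copy(),yd.copy()
    for _ in range(8):
        f=1+s['k1']*(x*x+y*y); x,y=xd/f,yd/f
    P=np.stack([x*d,-y*d,-d],-1)
    o=np.array(s['orientation'],float)
    M=o if o.shape==(3,3) else (R.from_rotvec(o).as_matrix() if o.size==3 else R.from_quat(o).as_matrix())
    W=P@M.T+np.array(s['xyz'])
    W[d<=0]=np.nan
    return im,W
NAMES=['straightedge','mat','stop_bar','box_red','box_green','box_yellow']
E
python3 - <<'E'
from h import *
print(env.get_state()); print(env.camera_model('top'))
im,W=cloud('top'); cv2.imwrite('pics/top0.png',im); np.save('W.npy',W)
for n in NAMES:
    r=env.regions_of('top',n)
    for q in r[:2]:
        m=q['region']; p=W[m]; p=p[~np.isnan(p[:,0])]
        print(n,round(q['score'],2),q['box'],m.sum(),np.percentile(p,[2,50,98],axis=0).round(3).tolist())
        c=cv2.minAreaRect((p[:,:2]*1000).astype(np.float32)); print(c)
im,W=cloud('scene'); cv2.imwrite('pics/scene0.png',im)
E
```

```text
{'time_s': 0.0, 'joints': array([-1.43651409,  0.42672056,  0.0738539 ,  1.60659587, -0.03409444,
        1.11081649, -0.06710348]), 'dq': array([ 0.00013342,  0.00053936, -0.00085919,  0.00025036, -0.00152938,
        0.00074731, -0.00054205]), 'joint_torque': array([ 7.80918890e-04, -9.35792255e+01,  3.66845168e+00, -4.54172981e+01,
       -4.85904480e-02,  2.01033539e-02,  1.20956702e-04]), 'position': array([0.18890274, 0.64757057, 0.20478826]), 'ee_rot': array([-4.44312725e-01, -3.10993139e+00,  2.00780942e-03]), 'wrist_force': array([-0.37385166, -0.64053346, -0.29289587]), 'ft_torque': array([-0.05584432,  0.01366226,  0.01014165]), 'grasp_force': 0.0, 'finger_gap': 0.09382628677539714}
{'fx': 507.5303246711122, 'fy': 507.5303246711122, 'cx': 282.11677407973053, 'cy': 217.34169272097955, 'k1': -0.18345131789086982, 'xyz': array([0.2498577 , 0.30124996, 1.19564494]), 'orientation': array([ 0.17079521, -0.17541668, -1.62043005])}
straightedge 0.79 [391.4, 164.3, 414.5, 253.0] 1495 [[0.414, -0.018, 0.011], [0.505, 0.01, 0.017], [0.616, 0.033, 0.056]]
((516.1687622070312, 6.560794
[... 448 characters left out ...]
7001953125, 223.67779541015625), 75.71087646484375)
box_red 0.83 [280.1, 188.3, 308.0, 207.7] 371 [[0.535, 0.23, 0.012], [0.558, 0.258, 0.018], [0.58, 0.288, 0.022]]
((558.1964721679688, 258.7167663574219), (59.110252380371094, 38.54848861694336), 66.96456909179688)
box_green 0.85 [261.3, 234.1, 284.9, 250.8] 455 [[0.429, 0.292, 0.005], [0.448, 0.322, 0.018], [0.468, 0.351, 0.023]]
((448.7310791015625, 322.9340515136719), (62.23404312133789, 39.84880065917969), 86.83907318115234)
box_yellow 0.83 [275.9, 215.1, 299.0, 233.1] 413 [[0.478, 0.249, 0.005], [0.499, 0.276, 0.018], [0.522, 0.306, 0.023]]
((501.2998046875, 276.8471984863281), (60.57675552368164, 39.48285675048828), 72.73895263671875)
```

View pics/top0.png

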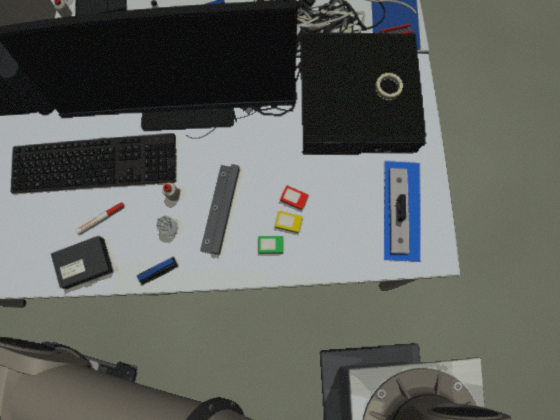

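View pics/scene0.png

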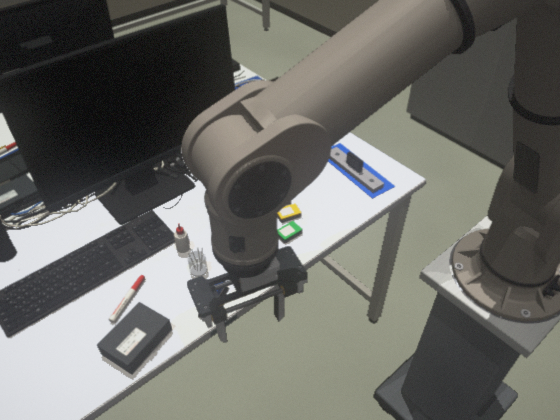

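```bash
python3 - <<'E'
from h import *
W=np.load('W.npy')
def fit(box,z0,z1,pad=4):
    l,t,r,b=[int(x) for x in box]; p=W[t-pad:b+pad,l-pad:r+pad].reshape(-1,3)
    p=p[(p[:,2]>z0)&(p[:,2]<z1)]; c=cv2.minAreaRect((p[:,:2]*1000).astype(np.float32)); print(len(p),c)
    return p
print('rib');fit([391,164,414,253],.04,.07,0)
print('edge');fit([391,164,414,253],.01,.07,0)
print('bar');p=fit([203,164,241,254],.022,.05)
q=p-np.nanmean(p,0);
# front face: min y vs x line
xs=np.arange(.45,.65,.02); f=[(x,np.percentile(p[abs(p[:,0]-x)<.012,1],[3,97])) for x in xs if (abs(p[:,0]-x)<.012).sum()>5]
X=np.array([a for a,_ in f]);Y=np.array([b for _,b in f]);print(Y.round(3).tolist(),np.polyfit(X,Y[:,0],1),np.polyfit(X,Y[:,1],1), p[:,:2].min(0),p[:,:2].max(0))
E
```

```text
rib
184 ((514.6464233398438, 8.72993278503418), (15.345635414123535, 60.49806594848633), 83.24822235107422)
edge
1488 ((516.2680053710938, 6.618419647216797), (44.21236801147461, 210.60885620117188), 84.98807525634766)
bar
802 ((540.1844482421875, 424.8784484863281), (21.248659133911133, 220.49737548828125), 75.18199920654297)
[[0.438, 0.46], [0.433, 0.455], [0.427, 0.448], [0.421, 0.443], [0.416, 0.438], [0.412, 0.432], [0.406, 0.428], [0.4, 0.421], [0.395, 0.417], [0.39, 0.412]] [-0.26696095  0.55796772] [-0.2674732   0.57995194] [0.43245026 0.38777391] [0.64779778 0.46071153]
```

The top view shows the straightedge at (400,210) on its mat, with the red, yellow and green boxes at (294,197), (289,222) and (270,245). The stop bar is at (220,210) and the bystanders are behind it. All the sizes match the ones given. Next I go above the rib.

```bash
cat >> h.py <<'E'
def row(pos,yaw):
    "target TCP pos, world angle (deg) of tool y, tool down -> row in current tool axes"
    s=env.get_state(); R0=R.from_rotvec(s['ee_rot']); a=np.radians(yaw)
    y=np.array([np.cos(a),np.sin(a),0]); z=np.array([0,0,-1.]); R1=R.from_matrix(np.stack([np.cross(y,z),y,z],1))
    d=(R0.inv()*R1).as_rotvec(degrees=True); t=R0.inv().apply(np.array(pos)-s['position'])*1000
    print('t',round(s['time_s'],2),'pos',s['position'].round(4),'turn',d.round(2).tolist(),'shift',t.round(1).tolist(),'F',s['wrist_force'].round(1),'gap',round(s['finger_gap'],4))
E
python3 -c "
from h import *
row([.5146,.008,.18],84.5)"
```

```text
t 0.4 pos [0.189  0.6479 0.2054] turn [-0.01, -0.0, -10.77] shift [-491.8, -523.1, 25.5] F [-0.1 -0.   0.3] gap 0.0937
```

Emit:
{"fn": "jog_arm", "kwargs": {
  "series": [
    [[0, 0, -10.8], [-492, -523, 25], 0],
    [[0, 0, -10.8], [-492, -523, 25], 0],
    [[0, 0, -10.8], [-492, -523, 25], 0],
    [[0, 0, -10.8], [-492, -523, 25], 0],
    [[0, 0, -10.8], [-492, -523, 25], 0]
  ]
}}

```text
time_s: 0.82
position: [0.2841, 0.4605, 0.1982]
ee_rot: [0.15, 3.138, 0.0]
wrist_force: [1.0, -0.3, 0.9]
finger_gap: 0.094
grasp_force: 0.0
```

```bash
python3 -c "
from h import *
row([.5146,.008,.18],84.5)"
```

```text
t 0.82 pos [0.2841 0.4605 0.1982] turn [0.02, -0.0, 0.04] shift [-272.5, -428.6, 18.1] F [ 1.  -0.3  0.9] gap 0.094
```

Emit:
{"fn": "jog_arm", "kwargs": {
  "series": [
    [[0, 0, 0], [-272, -428, 18], 0],
    [[0, 0, 0], [-272, -428, 18], 0],
    [[0, 0, 0], [-272, -428, 18], 0],
    [[0, 0, 0], [-272, -428, 18], 0],
    [[0, 0, 0], [-272, -428, 18], 0]
  ]
}}

```text
time_s: 1.23
position: [0.3785, 0.275, 0.1911]
ee_rot: [0.15, 3.138, 0.001]
wrist_force: [0.3, -0.3, -0.5]
finger_gap: 0.0941
grasp_force: 0.0
```

Emit:
{"fn": "jog_arm", "kwargs": {
  "series": [
    [[0, 0, 0], [-161, -253, 10], 0],
    [[0, 0, 0], [-161, -253, 10], 0],
    [[0, 0, 0], [-161, -253, 10], 0],
    [[0, 0, 0], [-161, -253, 10], 0],
    [[0, 0, 0], [-161, -253, 10], 0]
  ]
}}

```text
time_s: 1.65
position: [0.4731, 0.0894, 0.1843]
ee_rot: [0.149, 3.137, 0.001]
wrist_force: [0.8, 0.7, -0.1]
finger_gap: 0.094
grasp_force: 0.0
```

```bash
python3 -c "
from h import *
row([.5146,.008,.18],84.5)"
```

```text
t 1.65 pos [0.4731 0.0894 0.1843] turn [0.04, 0.04, 0.05] shift [-49.1, -77.1, 4.3] F [ 0.8  0.7 -0.1] gap 0.094
```

Emit:
{"fn": "jog_arm", "kwargs": {
  "series": [
    [[0, 0, 0], [-49, -77, 4], 0],
    [[0, 0, 0], [-49, -77, 4], 0],
    [[0, 0, 0], [-49, -77, 4], 0],
    [[0, 0, 0], [-49, -77, 4], 0],
    [[0, 0, 0], [-49, -77, 4], 0]
  ]
}}

```text
time_s: 2.07
position: [0.5139, 0.0098, 0.1798]
ee_rot: [-0.152, -3.138, 0.0]
wrist_force: [-0.3, -0.1, -0.3]
finger_gap: 0.0939
grasp_force: 0.0
```

```bash
python3 - <<'E'
from h import *
row([.5146,.008,.18],84.5)
im,W=cloud('wrist'); cv2.imwrite('pics/w1.png',im)
for n,z0,z1 in (('straightedge',.045,.065),('straightedge',.008,.022),('mat',-.01,.012)):
    for q in env.regions_of('wrist',n)[:1]:
        p=W[q['region']]; p=p[(p[:,2]>z0)&(p[:,2]<z1)]
        print(n,round(q['score'],2),len(p),np.median(p[:,2]),cv2.minAreaRect((p[:,:2]*1000).astype(np.float32)),p.min(0),p.max(0))
print(np.nanmedian(W[:,:,2]))
E
```

```text
t 2.07 pos [0.5139 0.0098 0.1798] turn [-0.01, -0.02, -0.04] shift [-0.9, -1.7, -0.2] F [-0.3 -0.1 -0.3] gap 0.0939
straightedge 0.65 690 0.05241102061811012 ((514.2454833984375, 9.366145133972168), (14.70052719116211, 59.03105926513672), 84.68576049804688) [4.84521426e-01 3.31672416e-05 4.52761856e-02] [0.54384497 0.01798752 0.05444044]
straightedge 0.65 5377 0.014758739542087063 ((515.408935546875, 8.89293098449707), (43.752220153808594, 209.7362823486328), 85.34752655029297) [ 0.40938914 -0.02097543  0.01162325] [0.62110631 0.03877032 0.02161606]
mat 0.91 7812 0.0007310777838404059 ((517.4156494140625, -0.4605369567871094), (92.7752685546875, 253.8021240234375), 83.20635986328125) [ 0.38804291 -0.05834976 -0.00358337] [0.64601096 0.05688803 0.00337325]
-0.0009275169295951402
```

View pics/w1.png

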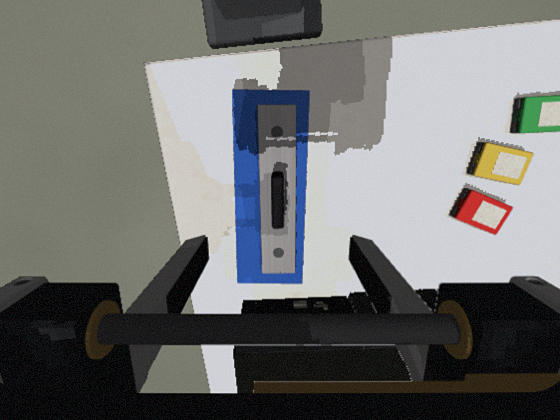

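The rib shows at (278,200), between the fingers. Its centre is (0.514, 0.009) and its top is at 52-54 mm, as expected. I descend and grip.

Emit:
{"fn": "jog_arm", "kwargs": {
  "series": [
    [[0, 0, 0], [0, -0.5, 40], 0],
    [[0, 0, 0], [0, -0.5, 80], 0],
    [[0, 0, 0], [0, -0.5, 115], 0],
    [[0, 0, 0], [0, -0.5, 140], 0],
    [[0, 0, 0], [0, -0.5, 153], 0]
  ]
}}

```text
time_s: 2.68
position: [0.512, 0.0104, 0.024]
ee_rot: [-0.147, -3.135, 0.001]
wrist_force: [-0.7, -0.3, -0.3]
finger_gap: 0.0945
grasp_force: 0.0
```

Emit:
{"fn": "jog_arm", "kwargs": {
  "series": [
    [[0, 0, 0], [0, 0, 0], 1],
    [[0, 0, 0], [0, 0, 0], 1],
    [[0, 0, 0], [0, 0, 0], 1],
    [[0, 0, 0], [0, 0, 0], 1],
    [[0, 0, 0], [0, 0, 0], 1]
  ]
}}

```text
time_s: 3.1
position: [0.5146, 0.0099, 0.0281]
ee_rot: [0.149, 3.136, 0.001]
wrist_force: [0.1, -0.2, 0.3]
finger_gap: 0.0639
grasp_force: 0.0
```

Emit:
{"fn": "jog_arm", "kwargs": {
  "series": [
    [[0, 0, 0], [0, 0, 0], 1],
    [[0, 0, 0], [0, 0, 0], 1],
    [[0, 0, 0], [0, 0, 0], 1],
    [[0, 0, 0], [0, 0, 0], 1],
    [[0, 0, 0], [0, 0, 0], 1]
  ]
}}

```text
time_s: 3.52
position: [0.5139, 0.0096, 0.0269]
ee_rot: [-0.15, -3.138, -0.0]
wrist_force: [-0.4, 0.3, 0.1]
finger_gap: 0.0308
grasp_force: 0.0
```

Emit:
{"fn": "jog_arm", "kwargs": {
  "series": [
    [[0, 0, 0], [0, 0, 0], 1],
    [[0, 0, 0], [0, 0, 0], 1],
    [[0, 0, 0], [0, 0, 0], 1],
    [[0, 0, 0], [0, 0, 0], 1],
    [[0, 0, 0], [0, 0, 0], 1]
  ]
}}

```text
time_s: 3.93
position: [0.5139, 0.0094, 0.0269]
ee_rot: [-0.15, -3.138, 0.0]
wrist_force: [-0.3, -1.6, -1.0]
finger_gap: 0.014
grasp_force: 30.0
```

Emit:
{"fn": "jog_arm", "kwargs": {
  "series": [
    [[0, 0, 0], [0, 0, -10], 1],
    [[0, 0, 0], [0, 0, -25], 1],
    [[0, 0, 0], [0, 0, -40], 1],
    [[0, 0, 0], [0, 0, -40], 1],
    [[0, 0, 0], [0, 0, -40], 1]
  ]
}}

```text
time_s: 4.35
position: [0.5143, 0.0099, 0.0675]
ee_rot: [0.149, 3.137, 0.001]
wrist_force: [-0.9, 0.4, -3.1]
finger_gap: 0.014
grasp_force: 30.0
```

```bash
python3 - <<'E'
from h import *
im,W=cloud('wrist'); cv2.imwrite('pics/w2.png',im)
for q in env.regions_of('wrist','straightedge')[:1]:
    p=W[q['region']]; p=p[(p[:,2]>.03)&(p[:,2]<.08)]
    print(round(q['score'],2),len(p),np.median(p[:,2]),cv2.minAreaRect((p[:,:2]*1000).astype(np.float32)))
    A=np.c_[p[:,:2],np.ones(len(p))]; t=abs(p[:,2]-np.median(p[:,2]))<.005; print(np.linalg.lstsq(A[t],p[t,2],rcond=None)[0])
# push start: straightedge centre in bar frame (0,-0.225)
F=np.array([.5376,.415]); n=np.array([.258,.966])
for yb in (-.225,-.165,-.082): print(yb,F+yb*n)
row(list(F-.225*n)+[.07],75.0)
E
```

```text
0.55 10457 0.05530595876691216 ((515.5992431640625, 10.407054901123047), (44.10749053955078, 209.4849853515625), 84.74501037597656)
[0.00091857 0.00142996 0.05484891]
-0.225 [0.47955 0.19765]
-0.165 [0.49503 0.25561]
-0.082 [0.516444 0.335788]
t 4.45 pos [0.5135 0.0097 0.0665] turn [-0.0, -0.03, 9.55] shift [51.6, 183.9, -3.5] F [-0.2  0.2 -3.7] gap 0.0139
```

View pics/w2.png

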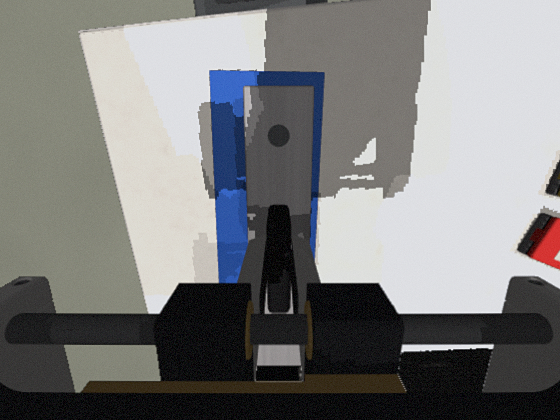

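The wrist view shows the straightedge held level over the mat, its top at 55 mm with the TCP at 67 mm. I move it behind the boxes.

Emit:
{"fn": "jog_arm", "kwargs": {
  "series": [
    [[0, 0, 0], [5, 18, 0], 1],
    [[0, 0, 1.5], [13, 46, 0], 1],
    [[0, 0, 3.5], [21, 76, 0], 1],
    [[0, 0, 5.5], [30, 107, 0], 1],
    [[0, 0, 7.5], [39, 137, 0], 1]
  ]
}}

```text
time_s: 4.87
position: [0.4871, 0.1508, 0.066]
ee_rot: [-0.358, -3.12, 0.001]
wrist_force: [0.5, 0.2, -3.0]
finger_gap: 0.0141
grasp_force: 30.0
```

```bash
python3 - <<'E'
from h import *
row([.4795,.1976,.068],75.0)
E
```

```text
t 4.87 pos [0.4871 0.1508 0.066 ] turn [-0.05, -0.06, 1.92] shift [18.0, 43.9, -2.0] F [ 0.5  0.2 -3. ] gap 0.0141
```

Emit:
{"fn": "jog_arm", "kwargs": {
  "series": [
    [[0, 0, 1], [10, 22, 0], 1],
    [[0, 0, 1.9], [16, 36, 0], 1],
    [[0, 0, 1.9], [18, 42, 0], 1],
    [[0, 0, 1.9], [18, 42, 0], 1],
    [[0, 0, 1.9], [18, 42, 0], 1]
  ]
}}

```text
time_s: 5.28
position: [0.4798, 0.1937, 0.0664]
ee_rot: [-0.406, -3.115, 0.002]
wrist_force: [0.1, -0.4, -2.8]
finger_gap: 0.0134
grasp_force: 30.0
```

```bash
python3 - <<'E'
from h import *
row([.4795,.1976,.0265],75.0)
im,W=cloud('top'); 
p=W[165:255,203:241].reshape(-1,3)
row([.4795,.1976,.0265],75.0)
for n in NAMES[2:]+['straightedge']:
    for q in env.regions_of('top',n)[:1]:
        p=W[q['region']]; 
        if n[0:3]=='box': p=p[(p[:,2]>.01)&(p[:,2]<.03)]
        elif n=='stop_bar': p=p[(p[:,2]>.022)]
        p=p[~np.isnan(p[:,0])]
        print(n,round(q['score'],2),len(p),cv2.minAreaRect((p[:,:2]*1000).astype(np.float32)))
im,W=cloud('wrist'); 
q=env.regions_of('wrist','straightedge')[0]; p=W[q['region']]; p=p[(p[:,2]>.03)&(p[:,2]<.08)]
print('SE',cv2.minAreaRect((p[:,:2]*1000).astype(np.float32)),np.median(p[:,2]))
q=env.regions_of('wrist','stop_bar')
for q in q[:1]:
    p=W[q['region']]; p=p[(p[:,2]>.024)&(p[:,2]<.04)]
    print('bar',cv2.minAreaRect((p[:,:2]*1000).astype(np.float32)),np.median(p[:,2]))
E
```

```text
t 5.28 pos [0.4798 0.1937 0.0664] turn [-0.06, -0.02, 0.16] shift [1.3, 3.7, 39.9] F [ 0.1 -0.4 -2.8] gap 0.0134
t 5.33 pos [0.48   0.1932 0.0665] turn [-0.05, -0.01, 0.1] shift [1.6, 4.1, 40.0] F [-0.3 -1.1 -2.9] gap 0.0138
stop_bar 0.64 803 ((540.67333984375, 424.7117919921875), (21.368379592895508, 220.8939666748047), 75.18956756591797)
box_red 0.64 137 ((559.2233276367188, 259.4853515625), (60.48599624633789, 39.52375411987305), 58.971923828125)
box_yellow 0.51 268 ((499.8252868652344, 276.14202880859375), (57.20591354370117, 36.726341247558594), 73.15977478027344)
straightedge 0.86 760 ((423.27349853515625, 205.34954833984375), (43.96586227416992, 92.9332504272461), 75.57164764404297)
SE ((481.0693359375, 194.0435333251953), (44.10643005371094, 209.05328369140625), 75.3493423461914) 0.05475627549079065
bar ((568.5601196289062, 409.6319885253906), (6.929101467132568, 43.46446228027344), 84.50666046142578) 0.027180098602611114
```

Emit:
{"fn": "jog_arm", "kwargs": {
  "series": [
    [[0, 0, 0], [0, 0, 12], 1],
    [[0, 0, 0], [0, 0, 24], 1],
    [[0, 0, 0], [0, 0, 34], 1],
    [[0, 0, 0], [0, 0, 39], 1],
    [[0, 0, 0], [0, 0, 39.5], 1]
  ]
}}

```text
time_s: 6.15
position: [0.4792, 0.1941, 0.026]
ee_rot: [-0.406, -3.114, 0.003]
wrist_force: [0.5, -0.6, -4.0]
finger_gap: 0.0139
grasp_force: 30.0
```

Emit:
{"fn": "jog_arm", "kwargs": {
  "series": [
    [[0, 0, 0], [0, 0, 0], 1],
    [[0, 0, 0], [0, 0, 0], 1]
  ]
}}

```text
time_s: 6.32
position: [0.4802, 0.1946, 0.0276]
ee_rot: [0.407, 3.115, 0.0]
wrist_force: [0.5, -0.1, -3.5]
finger_gap: 0.0139
grasp_force: 30.0
```

```bash
python3 - <<'E'
from h import *
F=np.array([.5378,.415]); n=np.array([.258,.966])
for yb in (-.14,-.085): row(list(F+yb*n)+[.0265],75.1)
E
```

```text
t 6.32 pos [0.4802 0.1946 0.0276] turn [0.0, 0.01, 0.03] shift [1.1, 87.8, 1.1] F [ 0.5 -0.1 -3.5] gap 0.0139
t 6.32 pos [0.4802 0.1946 0.0276] turn [0.0, 0.01, 0.03] shift [1.0, 142.8, 1.1] F [ 0.5 -0.1 -3.5] gap 0.0139
```

Emit:
{"fn": "jog_arm", "kwargs": {
  "series": [
    [[0, 0, 0], [0, 5, 0.2], 1],
    [[0, 0, 0], [0, 10, 0.4], 1],
    [[0, 0, 0], [0, 15, 0.6], 1],
    [[0, 0, 0], [0.2, 20, 0.6], 1],
    [[0, 0, 0], [0.2, 25, 0.6], 1]
  ]
}}

```text
time_s: 6.73
position: [0.4863, 0.2197, 0.0269]
ee_rot: [0.406, 3.115, 0.0]
wrist_force: [1.2, 0.3, -2.9]
finger_gap: 0.014
grasp_force: 30.0
```

Emit:
{"fn": "jog_arm", "kwargs": {
  "series": [
    [[0, 0, 0], [0, 5, 0], 1],
    [[0, 0, 0], [0, 10, 0], 1],
    [[0, 0, 0], [0, 15, 0], 1],
    [[0, 0, 0], [0.2, 20, 0], 1],
    [[0, 0, 0], [0.2, 25, 0], 1]
  ]
}}

```text
time_s: 7.15
position: [0.4925, 0.2434, 0.0268]
ee_rot: [-0.406, -3.115, 0.0]
wrist_force: [0.4, -0.8, -3.0]
finger_gap: 0.014
grasp_force: 30.0
```

Emit:
{"fn": "jog_arm", "kwargs": {
  "series": [
    [[0, 0, 0], [0, 5, 0], 1],
    [[0, 0, 0], [0, 10, 0], 1],
    [[0, 0, 0], [0, 15, 0], 1],
    [[0, 0, 0], [0.2, 20, 0], 1],
    [[0, 0, 0], [0.2, 25, 0], 1]
  ]
}}

```text
time_s: 7.57
position: [0.4987, 0.2676, 0.0267]
ee_rot: [-0.406, -3.115, 0.0]
wrist_force: [-1.0, -1.2, -3.1]
finger_gap: 0.0136
grasp_force: 30.0
```

Emit:
{"fn": "jog_arm", "kwargs": {
  "series": [
    [[0, 0, 0], [0, 5, 0], 1],
    [[0, 0, 0], [0, 9, 0], 1],
    [[0, 0, 0], [0, 13, 0], 1],
    [[0, 0, 0], [0, 16, 0], 1],
    [[0, 0, 0], [0, 18, 0], 1]
  ]
}}

```text
time_s: 7.98
position: [0.5033, 0.285, 0.0268]
ee_rot: [-0.406, -3.115, 0.0]
wrist_force: [-1.5, -2.7, -2.9]
finger_gap: 0.014
grasp_force: 30.0
```

```bash
cat > look.py <<'E'
from h import *
F=np.array([.5378,.415]); n=np.array([.258,.966]); e=np.array([.966,-.258])
import sys
row(list(F-.082*n)+[.0265],75.1)
im,W=cloud('top'); cv2.imwrite('pics/top_%s.png'%sys.argv[1],cv2.resize(im[150:270,180:330],None,fx=4,fy=4))
for c in ('top','wrist'):
    if c=='wrist': im,W=cloud('wrist'); cv2.imwrite('pics/wr_%s.png'%sys.argv[1],im)
    for nm in NAMES[3:]:
        for q in env.regions_of(c,nm)[:1]:
            p=W[q['region']]; p=p[(p[:,2]>.012)&(p[:,2]<.024)]
            if len(p)<30: continue
            r=cv2.minAreaRect((p[:,:2]*1000).astype(np.float32)); d=np.array(r[0])/1000-F
            f=(p[:,:2]-F)@n
            print(c,nm,len(p),np.round(r[1],1),round(r[2],1),'bar frame',(d@e).round(4),(d@n).round(4),'y',np.percentile(f,[2,98]).round(4))
    q=env.regions_of(c,'straightedge')[0]; p=W[q['region']]; p=p[(p[:,2]>.008)&(p[:,2]<.025)]
    r=cv2.minAreaRect((p[:,:2]*1000).astype(np.float32)); print(c,'SE',r,(np.array(r[0])/1000-F)@n,'y max',np.percentile((p[:,:2]-F)@n,98))
E
python3 look.py 1
```

```text
t 7.98 pos [0.5033 0.285  0.0268] turn [-0.0, -0.0, 0.05] shift [0.1, 52.5, 0.3] F [-1.5 -2.7 -2.9] gap 0.014
top box_red 56 [44.6 37.1] 37.7 bar frame -0.072 0.1362 y [0.1143 0.1571]
top box_green 409 [59.3 40.3] 75.3 bar frame -0.0552 -0.0847 y [-0.113  -0.0565]
top box_yellow 147 [59.6 16.5] 74.6 bar frame -0.0128 -0.0855 y [-0.1128 -0.057 ]
top SE ((442.721923828125, 298.5611877441406), (44.44148635864258, 84.45417022705078), 74.77442169189453) -0.13701003629150385 y max -0.11603832573208138
wrist box_red 62 [8.8 4.6] 22.1 bar frame 0.0366 -0.0541 y [-0.0581 -0.0522]
wrist box_green 5540 [60.  39.1] 75.3 bar frame -0.0553 -0.0823 y [-0.1112 -0.0541]
wrist box_yellow 4501 [60.4 40.3] 75.3 bar frame -0.001 -0.0819 y [-0.1104 -0.0538]
wrist SE ((504.31341552734375, 284.66412353515625), (44.1348991394043, 209.25550842285156), 75.29338073730469) -0.13454399545898435 y max -0.11388948365211628
```

View pics/wr_1.png

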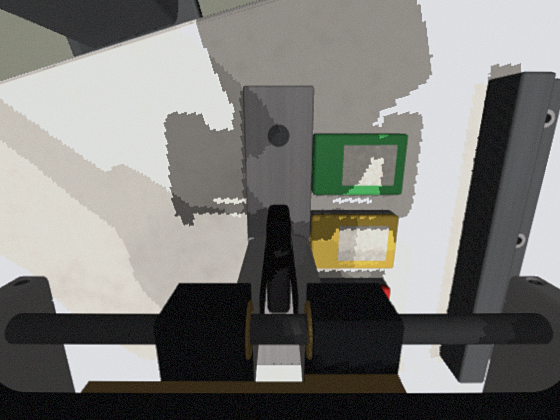

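The wrist view shows green at (360,163) and yellow at (355,240), square against the straightedge, with red partly hidden at (388,293). The bar is on the right at (500,220) and looks slightly turned, so I check its angle in this same cloud.

```bash
python3 - <<'E'
from h import *
F=np.array([.5378,.415]); n=np.array([.258,.966]); e=np.array([.966,-.258])
im,W=cloud('wrist')
P=W.reshape(-1,3); b=np.c_[(P[:,:2]-F)@e,(P[:,:2]-F)@n,P[:,2]]
t=(b[:,2]>.025)&(b[:,2]<.036)&(b[:,1]>-.02)&(b[:,1]<.045)&(abs(b[:,0])<.115)
q=b[t]; print(len(q),cv2.minAreaRect((q[:,:2]*1000).astype(np.float32)))
xs=np.arange(-.1,.1,.01); L=[(x,*np.percentile(q[abs(q[:,0]-x)<.005,1],[3,97]),(abs(q[:,0]-x)<.005).sum()) for x in xs if (abs(q[:,0]-x)<.005).sum()>20]
L=np.array(L); print(L.round(4)); print('slope deg',np.degrees(np.polyfit(L[:,0],L[:,1],1)[0]))
t=(b[:,2]>.006)&(b[:,2]<.024)&(b[:,1]>-.02)&(b[:,1]<.02)&(abs(b[:,0])<.105); q=b[t]
if len(q)>50: print('face',len(q),np.polyfit(q[:,0],q[:,1],1),np.median(q[:,1]))
# visible red part & SE front edge per box
t=(b[:,2]>.012)&(b[:,2]<.024)&(b[:,1]>-.108)&(b[:,1]<-.03); q=b[t]
for x in np.arange(-.08,.08,.01):
    k=abs(q[:,0]-x)<.004
    if k.sum()>10: print(round(x,3),k.sum(),np.percentile(q[k,1],97).round(4))
E
```

```text
9365 ((-0.47699737548828125, 12.614190101623535), (219.01429748535156, 22.538591384887695), 0.4968550205230713)
[[-1.00e-01  2.00e-03  2.11e-02  7.20e+02]
 [-9.00e-02  2.10e-03  2.12e-02  6.75e+02]
 [-8.00e-02  2.40e-03  2.12e-02  6.43e+02]
 [-7.00e-02  2.40e-03  2.09e-02  6.10e+02]
 [-6.00e-02  2.50e-03  2.08e-02  5.65e+02]
 [-5.00e-02  2.50e-03  2.08e-02  5.54e+02]
 [-4.00e-02  2.40e-03  2.08e-02  5.35e+02]
 [-3.00e-02  2.70e-03  2.08e-02  4.99e+02]
 [-2.00e-02  2.60e-03  2.12e-02  4.98e+02]
 [-1.00e-02  2.60e-03  2.17e-02  4.82e+02]
 [-0.00e+00  2.60e-03  2.16e-02  4.51e+02]
 [ 1.00e-02  2.50e-03  2.16e-02  4.38e+02]
 [ 2.00e-02  2.50e-03  2.16e-02  4.25e+02]
 [ 3.00e-02  2.80e-03  2.18e-02  3.94e+02]
 [ 4.00e-02  2.90e-03  2.17e-02  3.93e+02]
 [ 5.00e-02  2.90e-03  2.23e-02  6.20e+01]
 [ 7.00e-02  4.00e-03  2.09e-02  4.30e+01]
 [ 8.00e-02  3.00e-03  2.20e-02  3.22e+02]
 [ 9.00e-02  3.10e-03  2.19e-02  3.19e+02]]
slope deg 0.34193792610245854
face 4710 [0.00175136 0.00288878] 0.002847842519826084
-0.07 1125 -0.0547
-0.06 1081 -0.0545
-0.05 1011 -0.0543
-0.04 961 -0.0544
-0.02 656 -0.0544
-0.01 879 -0.0544
-0.0 835 -0.0542
0.01 799 -0.0543
0.02 243 -0.0546
0.04 37 -0.0523
```

The straightedge, box fronts and bar face are parallel within 0.3°. The gap is about 57 mm. I push on, and slow down near the bar.

Emit:
{"fn": "jog_arm", "kwargs": {
  "series": [
    [[0, 0, 0], [0, 3, 0], 1],
    [[0, 0, 0], [0, 7, 0], 1],
    [[0, 0, 0], [0, 12, 0], 1],
    [[0, 0, 0], [0, 17, 0], 1],
    [[0, 0, 0], [0, 22, 0.2], 1]
  ]
}}

```text
time_s: 8.95
position: [0.509, 0.3066, 0.0266]
ee_rot: [-0.406, -3.115, 0.0]
wrist_force: [0.4, -1.2, -3.3]
finger_gap: 0.0138
grasp_force: 30.0
```

Emit:
{"fn": "jog_arm", "kwargs": {
  "series": [
    [[0, 0, 0], [0, 5, 0], 1],
    [[0, 0, 0], [0, 10, 0], 1],
    [[0, 0, 0], [0, 14, 0], 1],
    [[0, 0, 0], [0, 18, 0], 1],
    [[0, 0, 0], [0, 21, 0], 1]
  ]
}}

```text
time_s: 9.37
position: [0.5143, 0.3267, 0.0265]
ee_rot: [-0.406, -3.115, 0.0]
wrist_force: [-1.1, -2.5, -3.2]
finger_gap: 0.0137
grasp_force: 30.0
```

Emit:
{"fn": "jog_arm", "kwargs": {
  "series": [
    [[0, 0, 0], [0, 2, 0], 1],
    [[0, 0, 0], [0, 4, 0], 1],
    [[0, 0, 0], [0, 6, 0], 1],
    [[0, 0, 0], [0, 8, 0], 1],
    [[0, 0, 0], [0, 10, 0], 1]
  ]
}}

```text
time_s: 9.78
position: [0.5169, 0.336, 0.0266]
ee_rot: [-0.407, -3.115, 0.0]
wrist_force: [0.0, -1.1, -3.3]
finger_gap: 0.0142
grasp_force: 30.0
```

```bash
python3 look.py 2
```

```text
t 9.78 pos [0.5169 0.336  0.0266] turn [-0.0, -0.01, 0.03] shift [0.2, -0.2, 0.1] F [ 0.  -1.1 -3.3] gap 0.0142
top box_green 402 [59.8 39.9] 75.0 bar frame -0.055 -0.0331 y [-0.0613 -0.0046]
top box_yellow 99 [39.  17.1] 73.7 bar frame -0.0127 -0.023 y [-0.0408 -0.0053]
top SE ((448.3312072753906, 351.2764892578125), (43.91214370727539, 67.92901611328125), 75.964111328125) -0.0846398598999023 y max -0.06360002779048854
wrist box_red 64 [10.   4.4] 18.3 bar frame 0.0373 -0.0008 y [-0.0049  0.0009]
wrist box_green 5625 [61.  39.1] 75.3 bar frame -0.0554 -0.0299 y [-0.0586 -0.0011]
wrist box_yellow 4497 [59.9 40.1] 75.3 bar frame -0.0014 -0.0292 y [-0.0577 -0.0011]
wrist SE ((518.0908203125, 336.06024169921875), (44.146419525146484, 209.740234375), 75.41313934326172) -0.08134077487792964 y max -0.06072276513453025
```

Emit:
{"fn": "jog_arm", "kwargs": {
  "series": [
    [[0, 0, 0], [0, 1, 0], 1],
    [[0, 0, 0], [0, 1.8, 0], 1],
    [[0, 0, 0], [0, 2.4, 0], 1],
    [[0, 0, 0], [0, 3, 0], 1],
    [[0, 0, 0], [0, 3, 0], 1]
  ]
}}

```text
time_s: 10.7
position: [0.5175, 0.3384, 0.0265]
ee_rot: [-0.407, -3.115, 0.001]
wrist_force: [-1.5, -4.7, -0.6]
finger_gap: 0.0138
grasp_force: 30.0
```

Emit:
{"fn": "jog_arm", "kwargs": {
  "series": [
    [[0, 0, 0], [0, 0.4, 0], 1],
    [[0, 0, 0], [0, 0.8, 0], 1],
    [[0, 0, 0], [0, 1.0, 0], 1]
  ]
}}

```text
time_s: 10.95
position: [0.5175, 0.3384, 0.0264]
ee_rot: [-0.407, -3.114, 0.003]
wrist_force: [-2.8, -9.1, 0.9]
finger_gap: 0.0138
grasp_force: 30.0
```

Emit:
{"fn": "jog_arm", "kwargs": {
  "series": [
    [[0, 0, 0], [0, 0.6, 0], 1],
    [[0, 0, 0], [0, 1.0, 0], 1],
    [[0, 0, 0], [0, 1.2, 0], 1],
    [[0, 0, 0], [0, 1.2, 0], 1]
  ]
}}

```text
time_s: 11.28
position: [0.5175, 0.3384, 0.0262]
ee_rot: [-0.408, -3.113, 0.005]
wrist_force: [-5.1, -11.5, 2.3]
finger_gap: 0.0139
grasp_force: 30.0
```

```bash
python3 look.py 3
```

```text
t 11.28 pos [0.5175 0.3384 0.0262] turn [-0.2, -0.07, -0.03] shift [0.2, -2.8, -0.3] F [ -5.1 -11.5   2.3] gap 0.0139
top box_green 429 [62.9 40.4] 75.0 bar frame -0.0553 -0.0308 y [-0.0599 -0.0011]
top box_yellow 89 [39.4 15.3] 73.8 bar frame -0.0134 -0.0211 y [-0.0375 -0.0026]
top SE ((447.252197265625, 355.4485168457031), (44.30915451049805, 65.87574768066406), 78.35791015625) -0.0808880658325195 y max -0.05943239373483001
wrist box_red 42 [6.6 3.1] 13.1 bar frame 0.0365 0.0007 y [-0.0019  0.0021]
wrist box_green 5585 [60.1 39. ] 75.2 bar frame -0.0555 -0.0273 y [-0.0563  0.0008]
wrist box_yellow 4503 [60.3 40. ] 75.2 bar frame -0.0014 -0.027 y [-0.0554  0.0011]
wrist SE ((517.8959350585938, 338.552978515625), (43.768943786621094, 207.95481872558594), 75.0805892944336) -0.07898307150878903 y max -0.058406549992903664
```

View pics/wr_3.png

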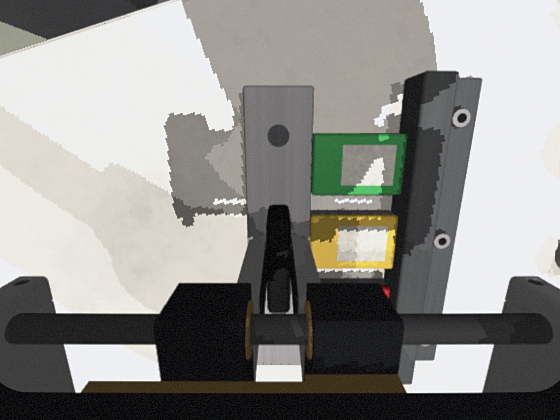

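The boxes (green at (360,163), yellow at (352,240), a sliver of red at (387,292)) are trapped between the straightedge and the bar face, with contact force at about 12 N. I back straight off.

Emit:
{"fn": "jog_arm", "kwargs": {
  "series": [
    [[0, 0, 0], [0, -2, -0.3], 1],
    [[0, 0, 0], [0, -4, -0.3], 1],
    [[0, 0, 0], [0, -7, -0.3], 1],
    [[0, 0, 0], [0, -12, -0.3], 1],
    [[0, 0, 0], [0, -20, -0.3], 1]
  ]
}}

```text
time_s: 12.2
position: [0.5129, 0.3219, 0.0269]
ee_rot: [0.405, 3.115, 0.001]
wrist_force: [-0.2, 0.5, -3.1]
finger_gap: 0.0137
grasp_force: 30.0
```

Emit:
{"fn": "jog_arm", "kwargs": {
  "series": [
    [[0, 0, 0], [0, -12, 0], 1],
    [[0, 0, 0], [0, -26, -6], 1],
    [[0, 0, 0], [0, -42, -18], 1],
    [[0, 0, 0], [0, -60, -32], 1],
    [[0, 0, 0], [0, -80, -45], 1]
  ]
}}

```text
time_s: 12.62
position: [0.492, 0.2424, 0.0727]
ee_rot: [-0.407, -3.115, 0.0]
wrist_force: [1.1, -1.1, -3.5]
finger_gap: 0.0138
grasp_force: 30.0
```

Emit:
{"fn": "jog_arm", "kwargs": {
  "series": [
    [[0, 0, 0], [0, -20, 0], 1],
    [[0, 0, 0], [0, -40, 0], 1],
    [[0, 0, 0], [0, -55, 0], 1],
    [[0, 0, 0], [0, -60, 0], 1],
    [[0, 0, 0], [0, -60, 0], 1]
  ]
}}

```text
time_s: 13.03
position: [0.4768, 0.1846, 0.0722]
ee_rot: [-0.41, -3.115, -0.0]
wrist_force: [-0.7, 0.2, -2.8]
finger_gap: 0.0138
grasp_force: 30.0
```

```bash
python3 look.py 4
```

```text
t 13.03 pos [0.4768 0.1846 0.0722] turn [0.01, -0.01, -0.08] shift [0.6, 156.3, 45.7] F [-0.7  0.2 -2.8] gap 0.0138
top box_red 337 [56.  38.1] 73.2 bar frame 0.0535 -0.0286 y [-0.0551 -0.0022]
top box_green 430 [60.8 40.7] 75.0 bar frame -0.0551 -0.0297 y [-0.0597 -0.0009]
top box_yellow 415 [60.6 40.4] 74.9 bar frame -0.001 -0.0299 y [-0.0589 -0.0004]Traceback (most recent call last):
  File "look.py", line 16, in <module>
    r=cv2.minAreaRect((p[:,:2]*1000).astype(np.float32)); print(c,'SE',r,(np.array(r[0])/1000-F)@n,'y max',np.percentile((p[:,:2]-F)@n,98))
                                                                                                           ~~~~~~~~~~~~~^^^^^^^^^^^^^^^^^^
    return _quantile_unchecked(
        a, q, axis, out, overwrite_input, method, keepdims, weights)
    return _ureduce(a,
                    func=_quantile_ureduce_func,
    ...<5 lines>...
                    overwrite_input=overwrite_input,
                    method=method)
    r = func(a, **kwargs)
    result = _quantile(arr,
                       quantiles=q,
    ...<2 lines>...
                       out=out,
                       weights=wgt)
    slices_having_nans = np.isnan(arr[-1, ...])
                                  ~~~^^^^^^^^^
IndexError: index -1 is out of bounds for axis 0 with size 0
```

View pics/top_4.png

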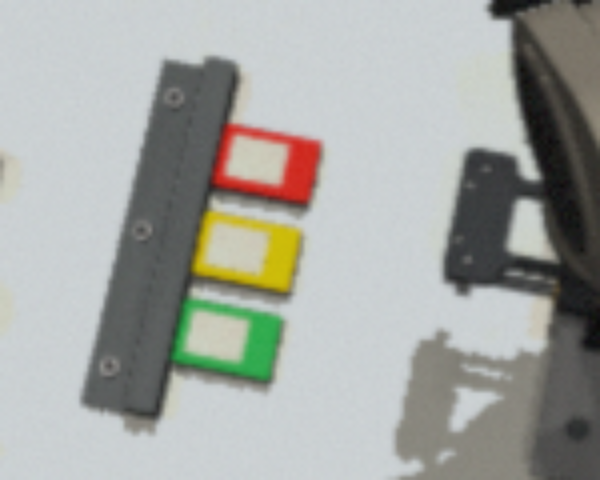

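The crop shows red at (268,165), yellow at (248,252) and green at (228,340). All sit flush and square on the bar face. Now I take the straightedge back to the mat.

```bash
python3 -c "
from h import *
row([.5162,0.0,.075],83.8)"
```

```text
t 13.28 pos [0.4773 0.1871 0.0718] turn [0.0, 0.0, -8.6] shift [-85.4, -171.0, -3.2] F [ 0.6  0.9 -2.7] gap 0.0138
```

Emit:
{"fn": "jog_arm", "kwargs": {
  "series": [
    [[0, 0, 0], [-8, -17, 0], 1],
    [[0, 0, -2], [-22, -44, -1], 1],
    [[0, 0, -4], [-37, -74, -2], 1],
    [[0, 0, -6], [-52, -104, -3], 1],
    [[0, 0, -8], [-66, -131, -3], 1]
  ]
}}

```text
time_s: 13.7
position: [0.5078, 0.0415, 0.075]
ee_rot: [0.184, 3.136, -0.0]
wrist_force: [0.8, 0.5, -3.3]
finger_gap: 0.0135
grasp_force: 30.0
```

```bash
python3 -c "
from h import *
row([.5162,0.0,.075],83.8)"
```

```text
t 13.7 pos [0.5078 0.0415 0.075 ] turn [-0.01, 0.01, -0.51] shift [-13.2, -40.2, -0.0] F [ 0.8  0.5 -3.3] gap 0.0135
```

Emit:
{"fn": "jog_arm", "kwargs": {
  "series": [
    [[0, 0, -0.3], [-7, -22, 0], 1],
    [[0, 0, -0.5], [-12, -36, 0], 1],
    [[0, 0, -0.5], [-13, -40, 0], 1],
    [[0, 0, -0.5], [-13, -40, 0], 1],
    [[0, 0, -0.5], [-13, -40, 0], 1]
  ]
}}

```text
time_s: 14.12
position: [0.5154, 0.0024, 0.0747]
ee_rot: [-0.173, -3.136, -0.0]
wrist_force: [0.5, -0.4, -3.4]
finger_gap: 0.0138
grasp_force: 30.0
```

```bash
python3 - <<'E'
from h import *
row([.5162,0.0,.027],83.8)
im,W=cloud('wrist'); cv2.imwrite('pics/w5.png',im)
for n,z0,z1 in (('straightedge',.04,.075),('mat',-.01,.012)):
    for q in env.regions_of('wrist',n)[:1]:
        p=W[q['region']]; p=p[(p[:,2]>z0)&(p[:,2]<z1)]
        print(n,round(q['score'],2),len(p),np.median(p[:,2]),cv2.minAreaRect((p[:,:2]*1000).astype(np.float32)))
E
```

```text
t 14.12 pos [0.5154 0.0024 0.0747] turn [0.01, -0.03, -0.13] shift [-1.1, -2.3, 47.7] F [ 0.5 -0.4 -3.4] gap 0.0138
mat 0.58 8361 0.0006966703242632377 ((486.7854919433594, 2.518810272216797), (92.03600311279297, 190.8243865966797), 83.57589721679688)
```

View pics/w5.png

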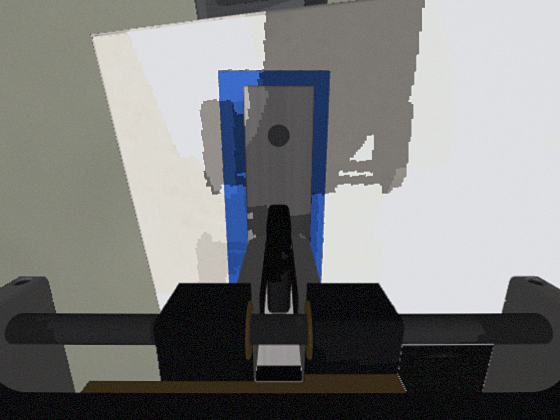

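The straightedge shows centred over the blue mat (mat edges at columns 220 and 330) and parallel to it. I lower it.

Emit:
{"fn": "jog_arm", "kwargs": {
  "series": [
    [[0, 0, 0], [-1, -2.5, 12], 1],
    [[0, 0, 0], [-1, -2.5, 26], 1],
    [[0, 0, 0], [-1, -2.5, 37], 1],
    [[0, 0, 0], [-1, -2.5, 44], 1],
    [[0, 0, 0], [-1, -2.5, 47], 1]
  ]
}}

```text
time_s: 14.68
position: [0.5155, -0.0011, 0.0266]
ee_rot: [-0.174, -3.135, 0.001]
wrist_force: [-9.8, 0.4, 40.4]
finger_gap: 0.0137
grasp_force: 30.0
```

Emit:
{"fn": "jog_arm", "kwargs": {
  "series": [
    [[0, 0, 0], [0, 0, 0.3], 1],
    [[0, 0, 0], [0, 0, 0.7], 1],
    [[0, 0, 0], [0, 0, 1], 1],
    [[0, 0, 0], [0, 0, 1], 1]
  ]
}}

```text
time_s: 15.02
position: [0.5163, -0.0012, 0.027]
ee_rot: [0.174, 3.136, 0.0]
wrist_force: [0.8, -0.1, -4.6]
finger_gap: 0.0138
grasp_force: 30.0
```

Emit:
{"fn": "jog_arm", "kwargs": {
  "series": [
    [[0, 0, 0], [0, 0, 0.3], 1],
    [[0, 0, 0], [0, 0, 0.6], 1],
    [[0, 0, 0], [0, 0, 0.6], 1]
  ]
}}

```text
time_s: 15.27
position: [0.5163, -0.0011, 0.0266]
ee_rot: [0.174, 3.136, 0.0]
wrist_force: [-1.5, -0.5, 3.4]
finger_gap: 0.0137
grasp_force: 30.0
```

Contact with the mat. I release, then rise.

Emit:
{"fn": "jog_arm", "kwargs": {
  "series": [
    [[0, 0, 0], [0, 0, 0], 0.9],
    [[0, 0, 0], [0, 0, 0], 0.7],
    [[0, 0, 0], [0, 0, 0], 0.4],
    [[0, 0, 0], [0, 0, 0], 0.2],
    [[0, 0, 0], [0, 0, 0], 0.2]
  ]
}}

```text
time_s: 15.68
position: [0.5162, -0.0011, 0.0263]
ee_rot: [0.174, 3.137, -0.0]
wrist_force: [-0.1, -0.0, -0.2]
finger_gap: 0.0372
grasp_force: 0.0
```

Emit:
{"fn": "jog_arm", "kwargs": {
  "series": [
    [[0, 0, 0], [0, 0, 0], 0.2],
    [[0, 0, 0], [0, 0, 0], 0.2],
    [[0, 0, 0], [0, 0, 0], 0.2],
    [[0, 0, 0], [0, 0, 0], 0.2],
    [[0, 0, 0], [0, 0, 0], 0.2]
  ]
}}

```text
time_s: 16.1
position: [0.5162, -0.0012, 0.0263]
ee_rot: [-0.174, -3.137, 0.0]
wrist_force: [0.2, -0.8, 0.5]
finger_gap: 0.0703
grasp_force: 0.0
```

Emit:
{"fn": "jog_arm", "kwargs": {
  "series": [
    [[0, 0, 0], [0, 0, -10], 0.2],
    [[0, 0, 0], [0, 0, -35], 0.2],
    [[0, 0, 0], [0, 0, -70], 0.2],
    [[0, 0, 0], [0, 0, -105], 0.2],
    [[0, 0, 0], [0, 0, -140], 0.2]
  ]
}}

```text
time_s: 16.52
position: [0.5157, -0.0017, 0.1684]
ee_rot: [-0.176, -3.136, 0.001]
wrist_force: [0.7, 0.7, 0.3]
finger_gap: 0.0756
grasp_force: 0.0
```

```bash
python3 - <<'E'
from h import *
row([.5162,0.0,.027],83.8)
im,W=cloud('wrist'); cv2.imwrite('pics/w6.png',im)
for n,z0,z1 in (('straightedge',.008,.022),('mat',-.01,.012)):
    for q in env.regions_of('wrist',n)[:1]:
        p=W[q['region']]; p=p[(p[:,2]>z0)&(p[:,2]<z1)]
        print(n,round(q['score'],2),len(p),np.median(p[:,2]),cv2.minAreaRect((p[:,:2]*1000).astype(np.float32)))
E
```

```text
t 16.52 pos [ 0.5157 -0.0017  0.1684] turn [-0.03, -0.02, -0.21] shift [-0.4, 1.8, 141.4] F [0.7 0.7 0.3] gap 0.0756
straightedge 0.62 5697 0.014743448494707434 ((517.2059326171875, -0.37248992919921875), (44.059757232666016, 209.333740234375), 83.71971893310547)
mat 0.61 8333 0.0007402247205255397 ((517.6431884765625, -0.6954498291015625), (92.26241302490234, 252.65643310546875), 83.66532897949219)
```

View pics/w6.png

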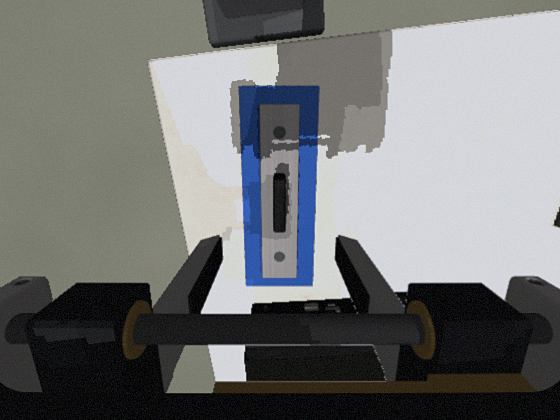

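The straightedge lies centred on the mat at (279,195), within 0.5 mm and 0.1°. I settle the arm and hand the job in.

Emit:
{"fn": "jog_arm", "kwargs": {
  "series": [
    [[0, 0, 0], [0, 0, 0], 0.2],
    [[0, 0, 0], [0, 0, 0], 0.2],
    [[0, 0, 0], [0, 0, 0], 0.2]
  ]
}}

```text
time_s: 16.92
position: [0.5155, -0.0013, 0.1654]
ee_rot: [-0.174, -3.135, 0.001]
wrist_force: [0.5, -0.4, 0.6]
finger_gap: 0.0753
grasp_force: 0.0
```

```bash
python3 -c "
from h import *
print(env.job_done())"
```

```text
the job is handed in; nothing more can be done
None
```

The job is handed in at about 17 s of the 51 s allowed, verdict not shown: by the camera checks all three boxes lie flush and square against the stop bar, and the straightedge is back flat and centred along its mat.

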